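# Tighten a fixture clamp nut with a ring wrench between two uprights

## Robot

A 6-joint arm with a two-finger parallel gripper is mounted at the origin on the work surface. World frame = base frame: x ahead of the robot, y to its left, z up, the work surface at z = 0. Lengths are in m, angles in degrees, forces in N, time in s.
With the tool pointing down it reaches from about 0.375 to 0.9 m from the base axis. Payload 3.1 kg.
Tool frame: the origin (TCP) lies at the very end of the fingers, on their centre line; the grasp point (between the pads) lies bot.hold_point_z behind it (bot.hold_point_z is the distance from the TCP to the grasp point, in m); z points along the fingers, y is the line along which they close (so a half turn about z gives the same grasp; the last joint's range is limited). The gripper opens to 87 mm and grips with 3 to 60 N. Pads are 19 mm wide; open, the fingers measure 117 mm over their backs; the gripper's body (75 mm by 190 mm) begins 51 mm behind the grasp point.
Start: joints at [-83.451, 30.224, 82.088, -0, 67.689, -10.227], TCP at [0.18, -0.598, 0.223] pointing down, gripper open.
Joint ranges: [-176.69, 176.69], [-43.24, 126.21], [12.49, 139.97], [-82, 262], [0, 151.66], [-163.58, 163.58]. Speed limits (degrees/s): [159.86, 159.86, 180, 180, 180, 180].

## Interface

Orientations are given as a 3x3 rotation matrix whose columns are the frame's x, y, z axes.
In Python, from rig import bot gives the robot as it stands.
- The arm moves only by the tool apply_moves, never from a script. Its argument "plan" is one flat list of numbers, 4 for each row, row after row: the shift along the world's x, y, z normalised to -1 to 1, where 1 is 0.05 m, then the turn about the world's z normalised to -1 to 1, where 1 is 10 degrees. A call has 1 to 12 rows; each row shifts and turns the commanded pose from where the row before left it; what a row does not reach is not made up. A row lasts 1/8 s, in which the tool goes at most 62.5 mm and 10.7 degrees, less where a joint would pass 70% of its speed; a pose out of reach is approached as far as the arm can. A call with a number of a shift or a turn outside -1 to 1 is refused whole. A call with a gripper value outside its range is refused whole. "grip" is the closure, from -1 (fully open) to 1 (shut), so that 0 is half open, set as the call begins (left out, the last holds). The fingers move at their own pace and stop on an object; the grip force is fixed at half the most. Time passes only in rows, so rows that do not move let the fingers close. It gives the time, the measured TCP pose, the force, the opening and the grip force at its end, in the units of the state.
- bot.read_state(): the state, without advancing time (a new reading comes with each control period).
- bot.capture(name): name is "scene" or "side" or "wrist"; returns (picture, depth): 480x640x3 uint8, red, green, blue; 480x640 float32, m along the optical axis (not along the pixel's ray), 0 where there is no reading.
- bot.camera_info(name): a dict with "vertical_fov" (degrees; the focal length in pixels is half the picture's height over the tangent of half this angle, whatever the lens; pixels are square), "cx", "cy" (the principal point, pixels), "rvec" (rotation vector, rad) and "tvec" (3), from world to camera coordinates, as OpenCV has them; the wrist camera has in their place "mount" (4x4, takes a point from camera to tool coordinates, whose origin is the TCP and whose axes are the flange's). Camera axes: x right, y down, z forward; pixel columns grow to the right and rows downward; lengths in m; the calibration is good to about 2 mm. The wrist camera is an equidistant fisheye: a pixel r from the principal point sees the ray r / f radians off the axis. A picture is of the moment at which its call begins: read the wrist's pose just before it. camera_info takes no time and is no camera call.
- bot.hand_in(): hands the job in; it is judged then, once.
Trained networks look in the newest picture that a camera, given by its name, has taken for a name from the list of things; names that differ only in an ending like _2 or _b are one class to them, and where a whole thing is asked for, a point or a joint stands for the part that bears it (a point fixed in the world has none). Each returns a list of dicts, best first, with "p" (0 to 1); they miss things now and then, are a little off and sometimes report something else, mostly with a low value. They report only what shows in the picture. A call takes as long as a camera call. They do not tell look-alikes from the thing itself.
- bot.outline_of(camera, target): "mask" (480x640 bool, what is visible of it) and "xy" ([column, row] as shares, 0 to 1, of the picture: columns of its width, rows of its height, amid what is visible of it).
- bot.pinpoint(camera, target): "xy" ([column, row] as shares, 0 to 1, of the picture: columns of its width, rows of its height: a listed point, or the origin of a listed thing).
The state is a dict: "time_s": time; "joint_positions": joint angles; "qvel": joint speeds; "tau": joint torques, N m; "position": TCP position; "tcp_rot": TCP orientation; "force": force on the tool from outside, world axes, zero at the start; "moment": the same for the moment, N m; "opening": opening from 0.0 (shut) to 1.0 (fully open); "grasp_force": force on a finger pad.
Only numpy, scipy, OpenCV 4.12 (cv2) and the standard library are available. Lean on these libraries where they do the work, as an engineer would, in place of code of your own. Each camera call takes 0.05 s, during which the arm holds its last target. There are 200 camera calls.

## Task

Take the ring wrench from the black rubber mat and tighten the clamp nut in the middle of the welding fixture, clockwise seen from above. The two uprights leave only a short swing, so lift the ring off and seat it again for each stroke; turn the nut with the wrench, not with the fingers, until it is snug at about 0.7 N m (7 N on the handle 100 mm out), without forcing it further or leaning hard on the fixture. Then lay the wrench flat on the mat again, all of it on the mat, and leave the grease jar and the spare parts as they stand.

Things in the scene. Friction and masses are not known exactly. Their poses are not given: they have to be found in the camera images.
- fixture: Welding fixture, fixed: steel base plate 250 x 220 mm, 20 thick, with a clamp stud, a dark strap under the nut, a low aluminium nest behind it and two aluminium uprights. Origin on the stud's axis at the plate's underside (bench level); x runs from the open front (robot side) to the nest, z up. The plate reaches to x = -100 mm; the strap, top 46 mm above the bench, ends at x = -38 mm.
- edge_left (a point): Inner front edge, at the top, of the upright on the +y side (40 x 22 mm, top 80 mm above the bench), at x = -35, y = 42, z = 80 mm of the fixture; fixture axes. The handle of a seated wrench points to -x of the fixture, or up to 0.72 rad to either side of it, where it meets this edge or the other.
- edge_right (a point): The same edge of the upright on the -y side, at x = -35, y = -42, z = 80 mm of the fixture.
- nut_seat (a point): On the nut's axis at the top of its round washer (40 mm across), 51 mm above the bench; belongs to the fixture, does not turn. The seated ring's underside rests here. The nut is a bright steel hexagon, 30 mm across flats, straight for 12 mm above this point, then tapering to 23 mm across flats at 16 mm. How its flats lie differs each time: find it by feel or camera.
- stud_top (a point): Top of the steel stud, 20 mm in diameter, 23 mm above nut_seat; fixture axes. The ring clears it when lifted 24 mm from its seat. A ring set down at a wrong angle lands on the nut's corners, 12 to 16 mm above the seat; turned slowly under a push of about 3 N it drops on. If side load holds it part-way, yield to the side force and push on.
- pull_up (a joint): Nut turn, rad, since the strap began to bite: 0 while the nut runs loose (0.15 N m; 70 to 100 degrees clockwise from the start). Then turning takes 0.25 N m + 1.5 N m per rad (0.5 N m at 0.18, 0.7 at 0.3, 1.45 at 0.8); standing still under load reads up to 0.4 N m less. Let go, the nut springs back to about 0.16 and stays: follow it back until the torque is gone, or the ring jams when lifted.
- wrench: Loose steel ring wrench, 0.2 to 0.33 kg, flat on the mat. Origin on the ring's axis at its underside; handle along -x. Ring: six-point, 31.2 mm across flats (two of them square to x), 48 mm outside, 12 mm high; fits every 60 degrees, with about 0.08 rad of play each way. Handle 17 mm wide, 1 to 11 mm above the underside, free from 30 to 135 mm out; held at 95 mm the fingers clear the uprights.
- wrench_end (a point): Centre of the round end of the handle (24 mm across, 12 mm high), 150 mm from the ring's axis, at the underside.
- mat: Black rubber mat, fixed, 300 (x) x 170 (y) x 4 mm; origin at the centre of its underside. It lies on one side of the fixture, the blue tray on the other.
- tray: Blue open plastic tray with spare parts, fixed, 200 (x) x 150 (y) x 35 mm; origin at the centre of its underside. Bystander.
- grease: White grease jar on the base plate behind the upright on the -y side, 38 mm across, 45 mm high; origin at the centre of its foot. Bystander.
- spare_strap: Dark steel bar 90 x 30 x 10 mm lying in the tray; origin at the centre of its underside. Bystander.
- bush: Steel bush, 28 mm across, 22 mm high, standing in the tray; origin at the centre of its underside. Bystander.
Mind the look-alikes: they are no part of the job. What is shaped like the wrench but brown or red is not meant.

How it is judged (in metres and radians):
On the way, in this order (a step that is already met when the one before it is completed fails the run):
1. the wrench's ring is seated down over the nut (horizontal distance between wrench and nut_seat below 0.004 m and z of wrench in the frame of nut_seat below 0.007 m), for 0.1 s.
2. the nut is pulled up snug, past 0.5 N m (value of joint pull_up above 0.18 rad), for 0.1 s.
At the end, for the whole second after the job is handed in: The nut is still pulled up (over 0.1 rad past the bite), and the wrench lies flat and at rest on the mat, ring and handle end both over the mat (tilt under 0.06 rad, underside within 4 mm of the mat's top); the grease jar, bar and bush are within 20 mm of where they stood (value of joint pull_up above 0.1 rad and x of wrench in the frame of mat between -0.15 and 0.15 m and y of wrench in the frame of mat between -0.085 and 0.085 m and x of wrench_end in the frame of mat between -0.15 and 0.15 m and y of wrench_end in the frame of mat between -0.085 and 0.085 m and z of wrench in the frame of mat below 0.008 m and angle between wrench's own z axis and vertical below 0.06 rad and linear speed of wrench below 0.02 m/s and distance of each of grease, spare_strap, bush from where it was at the start of the episode below 0.02 m); the robot touches nothing.
It fails at once if the nut is overtightened (past 1.45 N m, twice what is asked) (value of joint pull_up above 0.8 rad).
It fails at once if the wrench is leaned on the fixture with over 30 N (contact force between wrench and fixture above 30 N).
It fails at once if the fingers press on the fixture with over 15 N (contact force between the fingers and fixture above 15 N).
It fails at once if the nut is turned with the fingers instead of the wrench (contact force between the fingers and nut_c2 above 2 N or contact force between the fingers and nut_c8 above 2 N or contact force between the fingers and nut_c14 above 2 N).
It fails at once if the grease jar is knocked over (angle between grease's own z axis and vertical above 0.5 rad).
It also fails if it takes over 72 s, if anything falls off the work surface, if the arm or the gripper's body presses on something with over 40 N, if the wrist force passes 120 N, or if a joint passes its speed limit or range.

## Working session

There is one attempt and no reset: what is moved stays moved. The work goes in short steps, Python scripts to look and compute and a tool call to move; the robot and the scene stay as the last step left them, time stands still between calls to the robot, and variables do not carry over. Pictures are saved under pics/ and viewed, at most 10 in all, crops included, and the job is handed in when it is done.

Besides the shell and the picture viewer there is one more tool, called after ">>>" as a command line: name --argument value ..., lists and objects as JSON in quotes. apply_moves: Moves the arm, as the interface text tells. Its arguments: {"type":"object","properties":{"plan":{"type":"array","items":{"type":"number"}},"grip":{"type":"number"}},"required":["plan"]}

```bash
mkdir -p pics; ls
cat > h.py <<'E'
import numpy as np, cv2
from rig import bot
def K(i):
    f=240/np.tan(np.radians(i["vertical_fov"])/2); return f,i["cx"],i["cy"]
def ray(cam,u,v,st=None):
    i=bot.camera_info(cam); f,cx,cy=K(i)
    if cam=="wrist":
        st=st or bot.read_state(); dx,dy=u-cx,v-cy; r=np.hypot(dx,dy)+1e-9; th=r/f
        d=np.array([np.sin(th)*dx/r,np.sin(th)*dy/r,np.cos(th)])
        M=np.array(i["mount"]); R=np.array(st["tcp_rot"]); p=np.array(st["position"])
        return R@M[:3,3]+p, R@M[:3,:3]@d
    R=cv2.Rodrigues(np.array(i["rvec"],float))[0]; t=np.array(i["tvec"]).ravel()
    return -R.T@t, R.T@np.array([(u-cx)/f,(v-cy)/f,1])
def onz(cam,u,v,z,st=None):
    o,d=ray(cam,u,v,st); return o+d*(z-o[2])/d[2]
def proj(cam,P,st=None):
    i=bot.camera_info(cam); f,cx,cy=K(i); P=np.atleast_2d(P)
    if cam=="wrist":
        st=st or bot.read_state(); M=np.array(i["mount"]); R=np.array(st["tcp_rot"]); p=np.array(st["position"])
        q=((P-p)@R-M[:3,3])@M[:3,:3]; r=np.hypot(q[:,0],q[:,1])+1e-12; th=np.arctan2(r,q[:,2])
        return np.c_[cx+f*th*q[:,0]/r,cy+f*th*q[:,1]/r]
    R=cv2.Rodrigues(np.array(i["rvec"],float))[0]; q=P@R.T+np.array(i["tvec"]).ravel()
    return np.c_[cx+f*q[:,0]/q[:,2],cy+f*q[:,1]/q[:,2]]
def pp(cam,t,z=None):
    for d in bot.pinpoint(cam,t)[:3]:
        u,v=d["xy"][0]*640,d["xy"][1]*480
        print(cam,t,round(d["p"],2),round(u,1),round(v,1), None if z is None else onz(cam,u,v,z).round(4))
def save(img,name): cv2.imwrite("pics/"+name+".png",img[:,:,::-1])
E
python3 - <<'E'
from h import *
s=bot.read_state(); print(s["time_s"],s["position"],np.round(s["tcp_rot"],3).tolist(),s["force"],s["opening"],bot.hold_point_z)
Z={"wrench":.004,"wrench_end":.004,"nut_seat":.051,"stud_top":.074,"edge_left":.08,"edge_right":.08,"mat":0,"tray":0,"grease":.02,"fixture":0}
for c in ("scene","side","wrist"):
    im,d=bot.capture(c); save(im,c+"0")
    for t in Z: pp(c,t,Z[t])
print(bot.camera_info("wrist"))
a=cv2.imread("pics/scene0.png");b=cv2.imread("pics/side0.png");w=cv2.imread("pics/wrist0.png")
E
```

```text
pics
0.0 [ 0.18032821 -0.59765219  0.22156548] [[0.957, 0.289, -0.0], [0.289, -0.957, 0.002], [0.0, -0.002, -1.0]] [-0.56638851 -0.18353556 -0.10853012] 0.9976986334057222 0.0187
scene wrench 0.84 248.6 346.9 [ 0.8583 -0.3486  0.004 ]
scene wrench 0.76 245.5 259.4 [ 0.5767 -0.3048  0.004 ]
scene wrench 0.7 148.9 221.5 [ 0.3534 -0.5525  0.004 ]
scene wrench_end 0.96 230.9 221.7 [ 0.4181 -0.3194  0.004 ]
scene wrench_end 0.87 171.1 251.8 [ 0.4935 -0.5005  0.004 ]
scene wrench_end 0.74 278.8 304.9 [ 0.7542 -0.2505  0.004 ]
scene nut_seat 0.71 336.9 231.3 [ 0.5831 -0.0442  0.051 ]
scene nut_seat 0.51 320.4 218.0 [ 0.5196 -0.0741  0.051 ]
scene stud_top 0.6 335.5 226.4 [ 0.5856 -0.0496  0.074 ]
scene edge_left 0.59 351.8 212.5 [0.5504 0.0085 0.08  ]
scene edge_right 0.89 321.7 215.5 [ 0.5399 -0.0761  0.08  ]
scene edge_right 0.58 354.1 216.6 [0.5678 0.0096 0.08  ]
scene mat 0.59 238.7 246.6 [ 0.52   -0.3143  0.    ]
scene tray 0.63 447.1 210.8 [0.5396 0.3181 0.    ]
scene grease 0.83 317.3 273.9 [ 0.6929 -0.131   0.02  ]
scene fixture 0.66 339.8 243.3 [ 0.5834 -0.0342  0.    ]
side wrench
[... 734 characters left out ...]
y 0.69 245.2 403.3 [0.5533 0.3196 0.    ]
side grease 0.66 302.1 245.9 [ 0.6855 -0.135   0.02  ]
side grease 0.19 334.2 259.5 [ 0.581  -0.1303  0.02  ]
side fixture 0.89 315.7 286.6 [ 0.5856 -0.0365  0.    ]
wrist wrench 0.97 315.1 50.7 [ 0.3333 -0.5487  0.004 ]
{'vertical_fov': 65.70646984690485, 'cx': 319.7839077501627, 'cy': 235.64614485739733, 'mount': array([[-7.54479218e-04, -9.65671875e-01, -2.59763855e-01,
         6.98189463e-02],
       [ 9.99999612e-01, -8.46772203e-04,  2.43394818e-04,
         1.10039818e-03],
       [-4.55000342e-04, -2.59763570e-01,  9.65672139e-01,
        -1.61369309e-01],
       [ 0.00000000e+00,  0.00000000e+00,  0.00000000e+00,
         1.00000000e+00]])}
```

View pics/scene0.png

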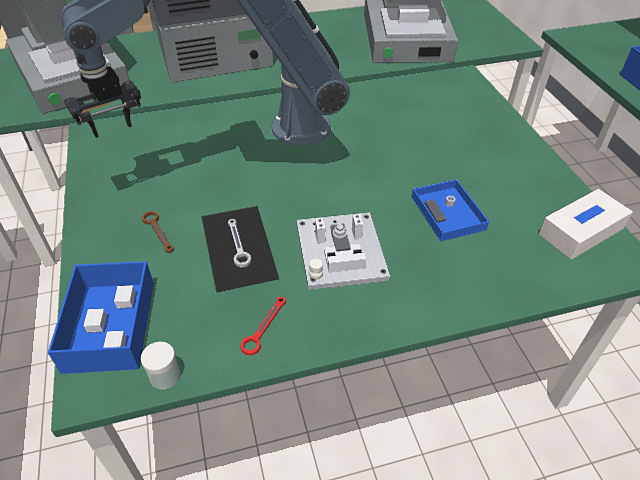

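View pics/wrist0.png

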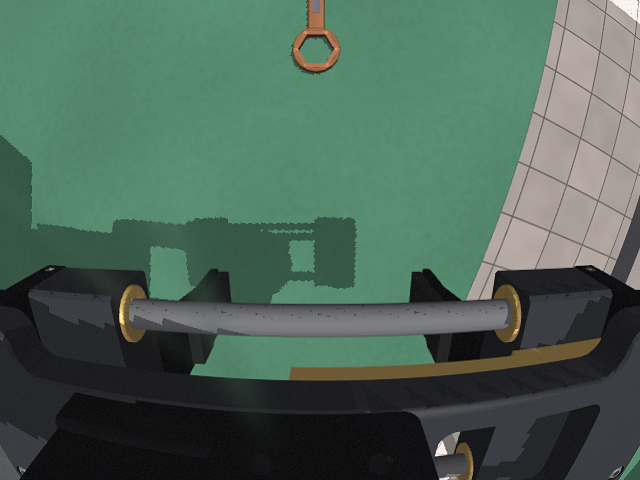

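The silver wrench lies on the mat, with its ring near (241,259) and its end near (231,222). The brown and red ones are look-alikes. The fixture is near (340,240). I'll look at the fixture first from close up.

>>> apply_moves --plan '[0.5,0.92,0,-0.18,0.5,0.92,0,-0.18,0.5,0.92,0,-0.18,0.5,0.92,0,-0.18,0.5,0.92,0,-0.18,0.5,0.92,0,-0.18,0.5,0.92,0,-0.18,0.5,0.92,0,-0.18,0.5,0.92,0,-0.18,0.5,0.92,0,-0.18,0.5,0.92,0,-0.18,0.5,0.92,0,-0.18]' --grip -1

```text
time_s: 3.15
position: [0.4813, -0.0449, 0.2229]
tcp_rot: [[0.996, -0.085, 0.001], [-0.085, -0.996, -0.0], [0.001, 0.0, -1.0]]
force: [-0.8, -0.9, 0.6]
opening: 0.997
grasp_force: 0.0
```

Run:
```python
from h import *
bot.capture("wrist")
s=bot.read_state(); print(s["time_s"],s["position"],np.degrees(np.arctan2(s["tcp_rot"][1][0],s["tcp_rot"][0][0])),np.abs(s["qvel"]).max())
im,d=bot.capture("wrist"); save(im,"wfix")
for t,z in {"nut_seat":.051,"stud_top":.074,"edge_left":.08,"edge_right":.08,"fixture":0}.items(): pp("wrist",t,z)
```

```text
3.2 [ 0.48380331 -0.03982613  0.2231131 ] -4.744722601722419 11.942859711357558
wrist nut_seat 0.82 308.5 105.8 [ 0.5809 -0.0439  0.051 ]
wrist nut_seat 0.22 60.0 194.3 [0.5306 0.2321 0.051 ]
wrist stud_top 0.69 306.3 100.5 [ 0.5827 -0.0445  0.074 ]
wrist edge_left 0.76 253.9 143.7 [5.507e-01 1.000e-04 8.000e-02]
wrist edge_right 0.83 356.6 142.9 [ 0.5436 -0.084   0.08  ]
wrist fixture 0.92 309.1 109.2 [ 0.5804 -0.0468  0.    ]
```

View pics/wfix.png

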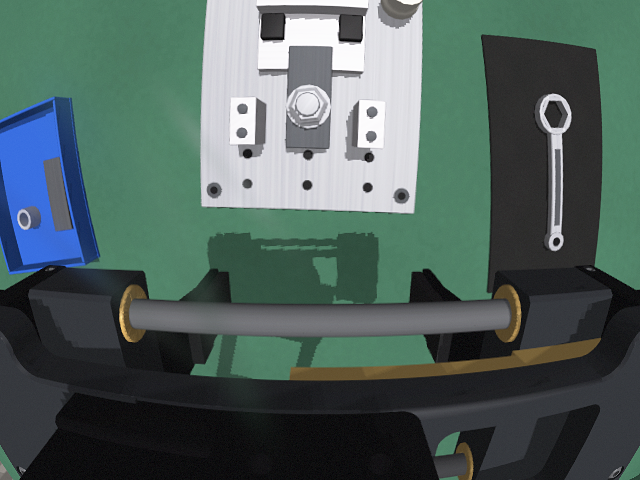

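The fixture shows sharply, with the nut at (308,105) and the upright edges at (254,144) and (357,143). The wrench on the mat is at right, ring (553,115) and end (554,241). I'll re-measure with the arm at rest and zoom on the nut.

Run:
```python
from h import *
s=bot.read_state(); 
im,d=bot.capture("wrist"); s=bot.read_state(); print(s["time_s"],s["position"],np.degrees(np.arctan2(s["tcp_rot"][1][0],s["tcp_rot"][0][0])),np.abs(s["qvel"]).max())
im,d=bot.capture("wrist"); save(im,"wfix2")
for t,z in {"nut_seat":.051,"stud_top":.074,"edge_left":.08,"edge_right":.08,"fixture":0,"wrench":.016,"wrench_end":.016,"mat":0}.items(): pp("wrist",t,z)
c=im[75:165,235:375]; save(cv2.resize(c,(784,504),interpolation=cv2.INTER_CUBIC),"nut")
np.save("d.npy",d)
for u,v in ((553,97),(240,105),(370,110),(307,100)): print(u,v,d[v,u])
```

```text
3.55 [ 0.4799368  -0.0475422   0.22254984] -4.93736335790395 0.17932552493702544
wrist nut_seat 0.67 295.0 103.3 [ 0.5831 -0.0361  0.051 ]
wrist nut_seat 0.47 36.0 185.4 [0.5465 0.2643 0.051 ]
wrist stud_top 0.62 294.9 99.7 [ 0.5839 -0.0375  0.074 ]
wrist edge_left 0.8 244.9 140.7 [0.5543 0.0064 0.08  ]
wrist edge_right 0.78 346.8 139.4 [ 0.5473 -0.0764  0.08  ]
wrist edge_right 0.19 296.7 101.7 [ 0.5816 -0.0387  0.08  ]
wrist fixture 0.81 298.3 104.9 [ 0.5864 -0.0357  0.    ]
wrist wrench 0.64 544.5 106.6 [ 0.5778 -0.3066  0.016 ]
wrist mat 0.56 544.7 161.5 [ 0.5145 -0.3152  0.    ]
553 97 0.34549809
240 105 0.28782973
370 110 0.2885663
307 100 0.2934227
```

View pics/nut.png

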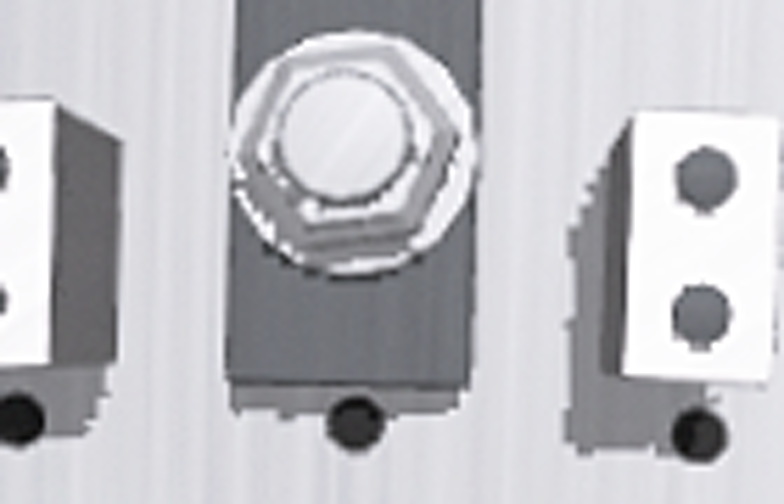

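>>> apply_moves --plan '[0,-0.87,0,0.13,0,-0.87,-0.2,0.13,0,-0.87,-0.3,0.13,0,-0.87,-0.3,0.13,0,-0.87,-0.3,0.13,0,-0.87,-0.3,0.13,0,0,0,0,0,0,0,0,0,0,0,0]'

```text
time_s: 5.12
position: [0.4805, -0.306, 0.1529]
tcp_rot: [[0.999, 0.053, -0.0], [0.053, -0.999, 0.0], [-0.0, -0.0, -1.0]]
force: [0.4, -0.3, -0.7]
opening: 0.996
grasp_force: 0.0
```

```bash
cat >> h.py <<'E'
def st():
    s=bot.read_state(); print("t",round(s["time_s"],2),np.round(s["position"],4),"yaw",np.degrees(np.arctan2(s["tcp_rot"][1][0],s["tcp_rot"][0][0])).round(2),"F",np.round(s["force"],1),"M",np.round(s["moment"],2),"op",round(s["opening"],3),"gf",round(s["grasp_force"],1)); return s
E
python3 - <<'E'
from h import *
st(); im,d=bot.capture("wrist"); save(im,"wwr")
for t,z in {"wrench":.004,"wrench_end":.004,"mat":0}.items(): pp("wrist",t,z)
for o in bot.outline_of("wrist","wrench")[:1]:
    m=o["mask"]; v,u=np.nonzero(m); P=np.array([onz("wrist",a,b,.014)[:2] for a,b in zip(u[::5],v[::5])])
    r=cv2.minAreaRect(P.astype(np.float32)*1000); print(o["p"],m.sum(),r)
# stud from earlier crop, pose of that time
s0=dict(position=[0.4799368,-0.0475422,0.22254984],tcp_rot=cv2.Rodrigues(np.array([0,0,0.]))[0])
a=np.radians(-4.937); s0["tcp_rot"]=[[np.cos(a),np.sin(a),0],[np.sin(a),-np.cos(a),0],[0,0,-1]]
print(onz("wrist",296.4,99.3,.074,s0),onz("wrist",298,102.1,.051,s0))
g=cv2.imread("pics/wfix2.png")
E
```

```text
t 5.12 [ 0.4805 -0.306   0.1529] yaw 3.05 F [ 0.4 -0.3 -0.7] M [ 0.04 -0.02 -0.01] op 0.996 gf 0.0
wrist wrench_end 0.93 327.1 278.2 [ 0.4284 -0.3172  0.004 ]
wrist wrench_end 0.7 526.8 237.5 [ 0.4761 -0.509   0.004 ]
wrist mat 0.88 329.6 182.3 [ 0.5137 -0.3146  0.    ]
0.94 4820 ((506.6811828613281, -313.6048583984375), (45.974674224853516, 184.37649536132812), 88.56466674804688)
[ 0.58376244 -0.03873089  0.074     ] [ 0.58362197 -0.03871482  0.051     ]
```

View pics/wwr.png

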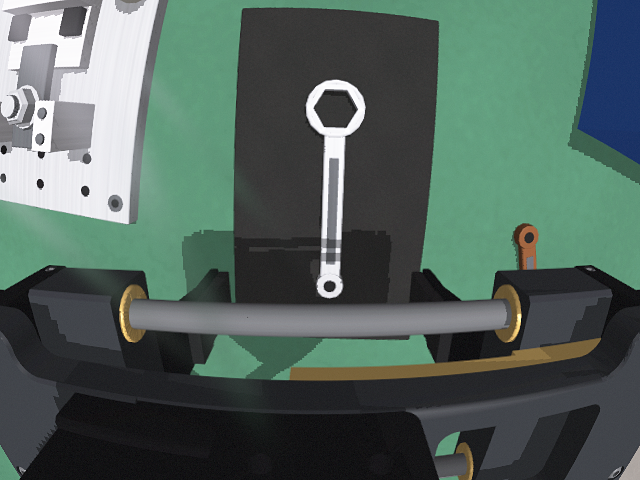

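The wrench is clear here. The ring's centre is at about (336,108) and the handle end at about (330,286).

Run:
```python
from h import *
s=bot.read_state()
r=onz("wrist",336,108,.016,s);e=onz("wrist",330,286,.016,s);h1=onz("wrist",334,140,.015,s);h2=onz("wrist",331,265,.015,s)
print(r,e,np.linalg.norm(r-e),np.degrees(np.arctan2(*(r-e)[1::-1])),np.degrees(np.arctan2(*(h1-h2)[1::-1])))
print("grasp",r+(e-r)*95/150)
```

```text
[ 0.57567944 -0.3160622   0.016     ] [ 0.42596278 -0.31994276  0.016     ] 0.14976694426645162 1.4847382655498707 2.037462762163307
grasp [ 0.48085888 -0.31851989  0.016     ]
```

>>> apply_moves --plan '[0,-0.115,-0.6,-0.14,0,-0.115,-0.8,0,0,0,-0.8,0,0,0,-0.4,0,0,0,-0.2,0,0,0,-0.14,0,0,0,0,0]'

```text
time_s: 6.25
position: [0.4807, -0.319, 0.0059]
tcp_rot: [[1.0, 0.028, 0.0], [0.028, -1.0, -0.0], [0.0, 0.0, -1.0]]
force: [1.1, -0.1, 0.8]
opening: 1.004
grasp_force: 0.0
```

>>> apply_moves --plan '[0,0,0,0,0,0,0,0,0,0,0,0,0,0,0,0,0,0,0,0,0,0,0,0]' --grip 1

```text
time_s: 7.0
position: [0.4804, -0.3189, 0.0055]
tcp_rot: [[1.0, 0.028, -0.0], [0.028, -1.0, 0.0], [-0.0, -0.0, -1.0]]
force: [-0.4, 0.6, -0.1]
opening: 0.404
grasp_force: 0.0
```

```bash
python3 -c "from h import *; st()"
```

```text
t 7.0 [ 0.4804 -0.3189  0.0055] yaw 1.58 F [-0.4  0.6 -0.1] M [ 0.01 -0.02 -0.02] op 0.404 gf 0.0
```

>>> apply_moves --plan '[0,0,0,0,0,0,0,0,0,0,0,0,0,0,0,0,0,0,0,0,0,0,0,0]'

```text
time_s: 7.75
position: [0.4802, -0.3186, 0.0055]
tcp_rot: [[1.0, 0.028, -0.0], [0.028, -1.0, 0.0], [-0.0, -0.001, -1.0]]
force: [0.1, 1.6, 0.1]
opening: 0.19
grasp_force: 30.0
```

```bash
python3 -c "from h import *; st()"
```

```text
t 7.75 [ 0.4802 -0.3186  0.0055] yaw 1.58 F [0.1 1.6 0.1] M [0.34 0.12 0.04] op 0.19 gf 30.0
```

>>> apply_moves --plan '[0,0,0.3,0,0,0,0.6,0,0,0,0.6,0,0,0,0.5,0,0,0,0,0,0,0,0,0,0,0,0,0]'

```text
time_s: 8.62
position: [0.4797, -0.3183, 0.1043]
tcp_rot: [[1.0, 0.027, -0.002], [0.027, -1.0, 0.002], [-0.002, -0.002, -1.0]]
force: [0.2, -0.4, -2.4]
opening: 0.193
grasp_force: 30.0
```

Run:
```python
from h import *
s=st(); im,d=bot.capture("wrist"); save(im,"wheld")
save(cv2.resize(im[40:320,220:460],(685,800))[:600] if 0 else cv2.resize(im[40:320,220:460],(514,600)),"held")
for t,z in {"wrench":s["position"][2]-.0015,"wrench_end":s["position"][2]-.0015}.items(): pp("wrist",t,z)
# depth-based 3d points of the ring
i=bot.camera_info("wrist"); o=[x for x in bot.outline_of("wrist","wrench") if x["mask"][90:150,300:370].any()][0]
v,u=np.nonzero(o["mask"]); f,cx,cy=K(i); P=[]
for a,b in zip(u,v):
    if d[b,a]<=0: continue
    r=np.hypot(a-cx,b-cy)+1e-9; th=r/f; n=np.array([np.tan(th)*(a-cx)/r,np.tan(th)*(b-cy)/r,1])*d[b,a]
    P.append(np.array(s["tcp_rot"])@(i["mount"][:3,:3]@n+i["mount"][:3,3])+s["position"])
P=np.array(P); P=P[P[:,2]>s["position"][2]-.02]
for x0 in np.arange(-.06,.13,.01):
    q=P[(P[:,0]-s["position"][0]>x0)&(P[:,0]-s["position"][0]<x0+.01)]
    if len(q)>5: print(round(x0,2),len(q),np.round(np.median(q[:,2])-s["position"][2],4),(q[:,1].min()+q[:,1].max())/2-s["position"][1],np.ptp(q[:,1]))
```

```text
t 8.62 [ 0.4797 -0.3183  0.1043] yaw 1.57 F [ 0.2 -0.4 -2.4] M [-0.05  0.06  0.01] op 0.193 gf 30.0
wrist wrench_end 0.96 315.9 381.0 [ 0.4251 -0.3192  0.1028]
wrist wrench_end 0.69 542.2 245.0 [ 0.5044 -0.4352  0.1028]
-0.04 446 0.0089 -0.00219136221957017 0.01641046947974345
-0.03 582 0.009 -0.0024234847247959768 0.016932775106782816
-0.01 189 0.0086 -0.0015549782696272496 0.016521927497605338
0.0 786 0.0087 -0.0010758095640311383 0.01730992155674793
0.01 834 0.0086 -0.0006718634743881902 0.017051788976336302
0.02 915 0.0086 -0.00041788972603612473 0.016668527922083953
0.03 914 0.0085 -6.352605634718511e-05 0.017259486714137295
0.04 974 0.0084 0.00011366791709055413 0.017173155465393053
0.05 978 0.0082 0.00037677840624150694 0.01696202516568507
0.06 989 0.0081 0.0008252692252121441 0.017134799662170574
0.07 1483 0.0089 0.0020477007175712103 0.036938916494606344
0.08 1082 0.0089 0.0015826509173813563 0.046421508843682235
0.09 917 0.0088 0.0017072083650014336 0.04722320125530055
0.1 1234 0.0086 0.001792897713669639 0.046022931263673184
0.11 1418 0.0085 0.0019571006886424103 0.035314929410530826
```

View pics/held.png

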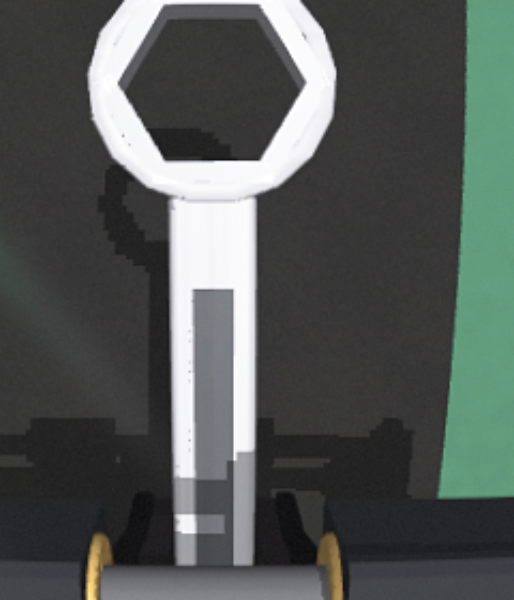

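The wrench is held level and nearly centred: the ring is 95.5 mm ahead of the TCP and 0.9 mm to the side in apparent terms. Next I'll fit the nut's angle from the earlier picture.

Run:
```python
from h import *
a=np.radians(-4.937); s0=dict(position=np.array([0.4799368,-0.0475422,0.22254984]),tcp_rot=np.array([[np.cos(a),np.sin(a),0],[np.sin(a),-np.cos(a),0],[0,0,-1]]))
g=cv2.GaussianBlur(cv2.cvtColor(cv2.imread("pics/wfix2.png"),cv2.COLOR_BGR2GRAY).astype(np.float32),(0,0),.7)
G=np.hypot(cv2.Sobel(g,cv2.CV_32F,1,0),cv2.Sobel(g,cv2.CV_32F,0,1))
def edges(c,ph,af,z):
    k=np.arange(7)*60+30; R=af/2/np.cos(np.pi/6); t=np.radians(k+ph); V=np.c_[c[0]+R*np.cos(t),c[1]+R*np.sin(t)]
    w=np.linspace(0,1,15)[:,None]; p=np.vstack([V[i]*(1-w)+V[i+1]*w for i in range(6)]); return np.c_[p,np.full(len(p),z)]
best=[]
for ph in range(-30,30,2):
  m=0
  for dx in np.arange(-.002,.0021,.0005):
    for dy in np.arange(-.002,.0021,.0005):
      p=np.vstack([edges((.5837+dx,-.0387+dy),ph,.030,.063),edges((.5837+dx,-.0387+dy),ph,.023,.067)])
      q=proj("wrist",p,s0).astype(np.float32); v=cv2.remap(G,q[:,0],q[:,1],cv2.INTER_LINEAR).mean()
      if v>m: m=v;b=(dx,dy)
  best.append((m,ph,np.round(b,4).tolist()))
best.sort(reverse=True); print(*best[:8],sep="\n")
```

```text
(np.float32(156.19026), -6, [0.002, -0.002])
(np.float32(155.57352), -4, [0.002, -0.002])
(np.float32(155.28574), -2, [0.002, -0.002])
(np.float32(154.41893), 2, [0.002, -0.0015])
(np.float32(154.27905), -8, [0.002, -0.002])
(np.float32(154.0783), 0, [0.002, -0.002])
(np.float32(153.53665), 4, [0.002, -0.0015])
(np.float32(152.76007), 6, [0.002, -0.0015])
```

>>> apply_moves --plan '[0.03,0.4,0,-0.03,0.03,0.8,0,-0.03,0.03,0.8,0,-0.03,0.03,0.8,0,-0.03,0.03,0.8,0,-0.02,0.03,0.8,0,-0.02,0,0.8,0,0,0,0.41,0,0,0,0,0,0,0,0,0,0,0,0,0,0]'

```text
time_s: 10.2
position: [0.4896, -0.0391, 0.1056]
tcp_rot: [[1.0, -0.002, 0.0], [-0.002, -1.0, -0.0], [0.0, 0.0, -1.0]]
force: [-0.5, 0.3, -2.3]
opening: 0.189
grasp_force: 30.0
```

Run:
```python
from h import *
s=st(); im,d=bot.capture("wrist"); save(cv2.resize(im[40:320,220:460],(514,600)),"over")
pp("wrist","stud_top",.074)
```

```text
t 10.2 [ 0.4896 -0.0391  0.1056] yaw -0.09 F [-0.5  0.3 -2.3] M [0.07 0.08 0.02] op 0.189 gf 30.0
wrist stud_top 0.79 314.2 89.5 [ 0.5851 -0.0379  0.074 ]
```

View pics/over.png

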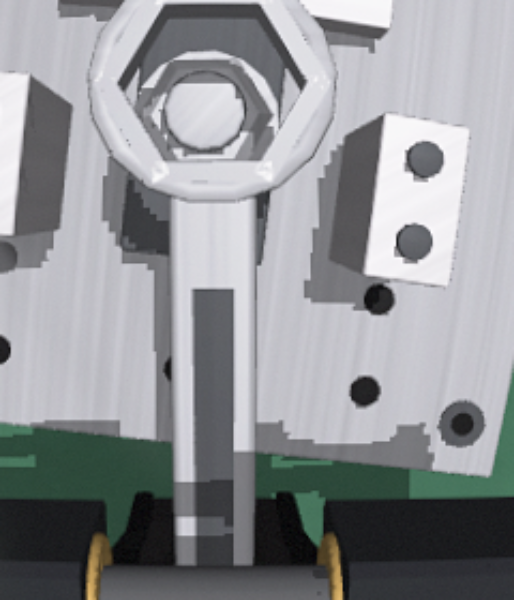

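The stud is visible through the ring, at crop (204,112), and the ring's centre is near (212,82). The nut's flats look parallel to the ring's.

Run:
```python
from h import *
s=bot.read_state(); f=lambda u,v,z:onz("wrist",220+u*240/514,40+v*280/600,z,s).round(4)
print("stud",f(204,112,.074),"ring",f(212,81.5,.1142))
im=cv2.imread("pics/over.png")
print("ring corners",f(118,83,.1142),f(306,83,.1142),"flats",f(212,3,.1142),f(212,160,.1142))
```

```text
stud [ 0.5836 -0.0384  0.074 ] ring [ 0.5846 -0.0404  0.1142]
ring corners [ 0.5846 -0.0226  0.1142] [ 0.5845 -0.0582  0.1142] flats [ 0.6003 -0.0404  0.1142] [ 0.5693 -0.0404  0.1142]
```

>>> apply_moves --plan '[-0.012,0.04,-0.2,0,0,0,-0.25,0,0,0,-0.2,0,0,0,-0.04,0,0,0,0,0]'

```text
time_s: 10.92
position: [0.4887, -0.0363, 0.0707]
tcp_rot: [[1.0, -0.0, -0.001], [-0.0, -1.0, 0.0], [-0.001, -0.0, -1.0]]
force: [0.3, -0.3, -2.8]
opening: 0.193
grasp_force: 30.0
```

>>> apply_moves --plan '[0,0,-0.02,0,0,0,-0.02,0,0,0,-0.02,0,0,0,0,0]'

```text
time_s: 11.42
position: [0.4888, -0.0364, 0.0681]
tcp_rot: [[1.0, -0.0, 0.0], [-0.0, -1.0, -0.0], [0.0, 0.0, -1.0]]
force: [0.5, -0.5, -2.7]
opening: 0.19
grasp_force: 30.0
```

```bash
python3 -c "from h import *; st()"
```

```text
t 11.43 [ 0.4888 -0.0364  0.0681] yaw -0.02 F [ 0.5 -0.5 -2.7] M [-0.01  0.11 -0.03] op 0.19 gf 30.0
```

>>> apply_moves --plan '[0,-0.01,-0.02,0,0,0,-0.02,0,0,0,-0.02,0,0,0,0,0]'

```text
time_s: 11.92
position: [0.4888, -0.0369, 0.065]
tcp_rot: [[1.0, -0.0, -0.0], [-0.0, -1.0, 0.0], [-0.0, -0.0, -1.0]]
force: [0.1, -0.7, -2.9]
opening: 0.193
grasp_force: 30.0
```

>>> apply_moves --plan '[0,0,-0.02,0,0,0,-0.02,0,0,0,0,0]'

```text
time_s: 12.3
position: [0.4888, -0.0369, 0.063]
tcp_rot: [[1.0, -0.0, -0.0], [-0.0, -1.0, 0.0], [-0.0, -0.0, -1.0]]
force: [-0.1, -0.4, -2.7]
opening: 0.19
grasp_force: 30.0
```

```bash
python3 -c "from h import *; st()"
```

```text
t 12.3 [ 0.4888 -0.0369  0.063 ] yaw -0.03 F [-0.1 -0.4 -2.7] M [-0.    0.05 -0.03] op 0.19 gf 30.0
```

>>> apply_moves --plan '[0,0,-0.02,0,0,0,-0.02,0,0,0,-0.02,0,0,0,0,0]'

```text
time_s: 12.8
position: [0.4888, -0.0369, 0.06]
tcp_rot: [[1.0, -0.0, -0.0], [-0.0, -1.0, 0.0], [-0.0, -0.0, -1.0]]
force: [-0.0, -0.2, -2.1]
opening: 0.189
grasp_force: 30.0
```

>>> apply_moves --plan '[0,0,-0.02,0,0,0,-0.02,0,0,0,0,0]'

```text
time_s: 13.18
position: [0.4888, -0.0369, 0.058]
tcp_rot: [[1.0, -0.0, -0.0], [-0.0, -1.0, 0.0], [-0.0, -0.0, -1.0]]
force: [0.1, 0.2, -2.6]
opening: 0.189
grasp_force: 30.0
```

```bash
python3 -c "from h import *; st()"
```

```text
t 13.18 [ 0.4888 -0.0369  0.058 ] yaw -0.03 F [ 0.1  0.2 -2.6] M [-0.05  0.03 -0.04] op 0.189 gf 30.0
```

>>> apply_moves --plan '[0,0,-0.03,0,0,0,-0.03,0,0,0,0,0]'

```text
time_s: 13.55
position: [0.4888, -0.0369, 0.0549]
tcp_rot: [[1.0, -0.0, -0.0], [-0.0, -1.0, 0.0], [-0.0, -0.0, -1.0]]
force: [0.4, -0.1, -2.6]
opening: 0.19
grasp_force: 30.0
```

>>> apply_moves --plan '[0.007,0.166,0,-0.5,0.022,0.165,0,-0.5,0.036,0.163,0,-0.5,0,0,0,0]'

```text
time_s: 14.05
position: [0.4924, -0.0121, 0.0551]
tcp_rot: [[0.966, -0.258, 0.001], [-0.258, -0.966, -0.0], [0.001, 0.0, -1.0]]
force: [0.4, -1.8, -3.4]
opening: 0.192
grasp_force: 30.0
```

```bash
python3 -c "from h import *; st()"
```

```text
t 14.05 [ 0.4924 -0.0121  0.0551] yaw -14.93 F [ 0.4 -1.8 -3.4] M [-0.21  0.02 -0.09] op 0.192 gf 30.0
```

The force of 1.8 N at 95 mm is 0.17 N m, so the nut is turning loose. I'll continue the stroke.

>>> apply_moves --plan '[0.05,0.159,0,-0.5,0.064,0.154,0,-0.5,0.077,0.148,0,-0.5,0.09,0.14,0,-0.5,0.101,0.132,0,-0.5,0,0,0,0]'

```text
time_s: 14.8
position: [0.5113, 0.0244, 0.055]
tcp_rot: [[0.767, -0.641, 0.0], [-0.641, -0.767, -0.0], [0.0, 0.0, -1.0]]
force: [0.9, -1.3, -2.6]
opening: 0.191
grasp_force: 30.0
```

```bash
python3 -c "from h import *; st()"
```

```text
t 14.8 [0.5113 0.0244 0.055 ] yaw -39.87 F [ 0.9 -1.3 -2.6] M [-0.08  0.02 -0.05] op 0.191 gf 30.0
```

>>> apply_moves --plan '[-0.041,-0.053,0,0.2,-0.041,-0.053,0,0.2,0,0,0,0,0,0,0.1,0,0,0,0.2,0,0,0,0.2,0,0,0,0,0]'

```text
time_s: 15.68
position: [0.5078, 0.0191, 0.0813]
tcp_rot: [[0.809, -0.588, 0.002], [-0.588, -0.809, -0.0], [0.002, -0.001, -1.0]]
force: [0.3, 0.3, -1.3]
opening: 0.196
grasp_force: 30.0
```

```bash
python3 -c "from h import *; st()"
```

```text
t 15.68 [0.5078 0.0191 0.0813] yaw -36.01 F [ 0.3  0.3 -1.3] M [ 0.12  0.04 -0.  ] op 0.196 gf 30.0
```

Free lift. Swinging back 60° and coming down again.

>>> apply_moves --plan '[0,0,0.1,0,-0.172,-0.285,0,1,-0.119,-0.311,0,1,-0.064,-0.327,0,1,-0.006,-0.333,0,1,0.052,-0.329,0,1,0.108,-0.315,0,1,0,0,-0.1,0,0,0,-0.2,0,0,0,-0.08,0,0,0,0,0]'

```text
time_s: 17.05
position: [0.4968, -0.0753, 0.0656]
tcp_rot: [[0.914, 0.406, -0.001], [0.406, -0.914, 0.0], [-0.001, -0.001, -1.0]]
force: [0.1, -0.2, -2.1]
opening: 0.189
grasp_force: 30.0
```

```bash
python3 -c "from h import *; st()"
```

```text
t 17.05 [ 0.4968 -0.0753  0.0656] yaw 23.97 F [ 0.1 -0.2 -2.1] M [-0.14  0.   -0.03] op 0.189 gf 30.0
```

>>> apply_moves --plan '[0,0,-0.02,0,0,0,-0.02,0,0,0,-0.02,0,0,0,-0.02,0,0,0,0,0]'

```text
time_s: 17.68
position: [0.4971, -0.0759, 0.062]
tcp_rot: [[0.914, 0.406, 0.0], [0.406, -0.914, -0.0], [0.0, 0.0, -1.0]]
force: [1.3, 0.3, -2.5]
opening: 0.189
grasp_force: 30.0
```

```bash
python3 -c "from h import *; st()"
```

```text
t 17.68 [ 0.4971 -0.0759  0.062 ] yaw 23.96 F [ 1.3  0.3 -2.5] M [-0.08 -0.01  0.05] op 0.189 gf 30.0
```

>>> apply_moves --plan '[0,0,-0.02,0,0,0,-0.02,0,0,0,-0.02,0,0,0,0,0]'

```text
time_s: 18.18
position: [0.4971, -0.0759, 0.059]
tcp_rot: [[0.914, 0.406, 0.0], [0.406, -0.914, -0.0], [0.0, 0.0, -1.0]]
force: [-0.1, -0.8, -2.8]
opening: 0.188
grasp_force: 30.0
```

```bash
python3 -c "from h import *; st()"
```

```text
t 18.18 [ 0.4971 -0.0759  0.059 ] yaw 23.97 F [-0.1 -0.8 -2.8] M [-0.12 -0.   -0.07] op 0.188 gf 30.0
```

>>> apply_moves --plan '[0,0,-0.04,0,0,0,-0.04,0,0,0,0,0,-0.061,0.155,0,-0.5,-0.047,0.16,0,-0.5,-0.033,0.163,0,-0.5,-0.019,0.166,0,-0.5,-0.004,0.167,0,-0.5,0,0,0,0]'

```text
time_s: 19.3
position: [0.4892, -0.0352, 0.0551]
tcp_rot: [[1.0, -0.016, 0.001], [-0.016, -1.0, -0.0], [0.001, 0.0, -1.0]]
force: [0.9, -1.1, -2.6]
opening: 0.191
grasp_force: 30.0
```

```bash
python3 -c "from h import *; st()"
```

```text
t 19.3 [ 0.4892 -0.0352  0.0551] yaw -0.93 F [ 0.9 -1.1 -2.6] M [-0.27 -0.11 -0.09] op 0.191 gf 30.0
```

>>> apply_moves --plan '[0.01,0.166,0,-0.5,0.025,0.165,0,-0.5,0.039,0.162,0,-0.5,0,0,0,0]'

```text
time_s: 19.8
position: [0.4928, -0.0107, 0.0551]
tcp_rot: [[0.962, -0.273, 0.0], [-0.273, -0.962, -0.0], [0.0, 0.0, -1.0]]
force: [1.5, -1.5, -2.8]
opening: 0.194
grasp_force: 30.0
```

```bash
python3 -c "from h import *; st()"
```

```text
t 19.8 [ 0.4928 -0.0107  0.0551] yaw -15.86 F [ 1.5 -1.5 -2.8] M [-0.2  -0.09 -0.07] op 0.194 gf 30.0
```

>>> apply_moves --plan '[0.053,0.158,0,-0.5,0,0,0,0]'

```text
time_s: 20.05
position: [0.4954, -0.003, 0.055]
tcp_rot: [[0.935, -0.356, 0.0], [-0.356, -0.935, -0.0], [0.0, 0.0, -1.0]]
force: [0.9, -1.2, -2.5]
opening: 0.188
grasp_force: 30.0
```

```bash
python3 -c "from h import *; st()"
```

```text
t 20.05 [ 0.4954 -0.003   0.055 ] yaw -20.84 F [ 0.9 -1.2 -2.5] M [-0.09 -0.15 -0.02] op 0.188 gf 30.0
```

>>> apply_moves --plan '[0.066,0.153,0,-0.5,0.08,0.146,0,-0.5,0,0,0,0]'

```text
time_s: 20.42
position: [0.5024, 0.012, 0.055]
tcp_rot: [[0.859, -0.512, -0.0], [-0.512, -0.859, -0.0], [0.0, 0.0, -1.0]]
force: [0.8, -2.4, -2.8]
opening: 0.189
grasp_force: 30.0
```

```bash
python3 -c "from h import *; st()"
```

```text
t 20.43 [0.5024 0.012  0.055 ] yaw -30.82 F [ 0.8 -2.4 -2.8] M [-0.2  -0.13 -0.01] op 0.189 gf 30.0
```

>>> apply_moves --plan '[0.092,0.139,0,-0.5,0.082,0.105,0,-0.4,0,0,0,0]'

```text
time_s: 20.8
position: [0.5109, 0.024, 0.055]
tcp_rot: [[0.768, -0.64, -0.0], [-0.64, -0.768, -0.0], [-0.0, 0.0, -1.0]]
force: [0.8, -2.4, -2.3]
opening: 0.188
grasp_force: 30.0
```

```bash
python3 -c "from h import *; st()"
```

```text
t 20.8 [0.5109 0.024  0.055 ] yaw -39.82 F [ 0.8 -2.4 -2.3] M [-0.21 -0.02  0.06] op 0.188 gf 30.0
```

>>> apply_moves --plan '[-0.041,-0.053,0,0.2,-0.041,-0.053,0,0.2,0,0,0,0]'

```text
time_s: 21.18
position: [0.5067, 0.0189, 0.055]
tcp_rot: [[0.809, -0.587, -0.0], [-0.587, -0.809, 0.001], [-0.001, -0.0, -1.0]]
force: [1.8, -0.3, -2.9]
opening: 0.187
grasp_force: 30.0
```

```bash
python3 -c "from h import *; st()"
```

```text
t 21.18 [0.5067 0.0189 0.055 ] yaw -35.98 F [ 1.8 -0.3 -2.9] M [ 0.16 -0.11  0.11] op 0.187 gf 30.0
```

>>> apply_moves --plan '[0,0,0.1,0,0,0,0.2,0,0,0,0.2,0,0,0,0.2,0,-0.172,-0.285,0,1,-0.119,-0.311,0,1,-0.064,-0.327,0,1,-0.006,-0.333,0,1,0.052,-0.329,0,1,0.108,-0.315,0,1,0,0,0,0]'

```text
time_s: 22.55
position: [0.4978, -0.0768, 0.0907]
tcp_rot: [[0.915, 0.403, 0.002], [0.403, -0.915, -0.001], [0.001, 0.001, -1.0]]
force: [-0.2, -0.3, -1.6]
opening: 0.193
grasp_force: 30.0
```

>>> apply_moves --plan '[0,0,-0.2,0,0,0,-0.2,0,0,0,-0.08,0,0,0,-0.04,0,0,0,0,0]'

```text
time_s: 23.18
position: [0.4974, -0.0759, 0.0639]
tcp_rot: [[0.914, 0.406, 0.001], [0.406, -0.914, -0.0], [0.0, 0.0, -1.0]]
force: [1.4, -0.0, -1.6]
opening: 0.188
grasp_force: 30.0
```

```bash
python3 -c "from h import *; st()"
```

```text
t 23.18 [ 0.4974 -0.0759  0.0639] yaw 23.97 F [ 1.4 -0.  -1.6] M [-0.15 -0.06 -0.09] op 0.188 gf 30.0
```

>>> apply_moves --plan '[0.006,0,-0.02,0,0,0,-0.02,0,0,0,-0.02,0,0,0,0,0]'

```text
time_s: 23.68
position: [0.4974, -0.0759, 0.061]
tcp_rot: [[0.914, 0.406, 0.0], [0.406, -0.914, -0.0], [0.0, 0.0, -1.0]]
force: [1.2, -0.4, -1.2]
opening: 0.19
grasp_force: 30.0
```

>>> apply_moves --plan '[0,0,-0.02,0,0,0,-0.02,0,0,0,0,0]'

```text
time_s: 24.05
position: [0.4974, -0.0759, 0.059]
tcp_rot: [[0.914, 0.406, 0.0], [0.406, -0.914, -0.0], [0.0, 0.0, -1.0]]
force: [0.8, -0.4, -2.5]
opening: 0.188
grasp_force: 30.0
```

```bash
python3 -c "from h import *; st()"
```

```text
t 24.05 [ 0.4974 -0.0759  0.059 ] yaw 23.97 F [ 0.8 -0.4 -2.5] M [-0.11 -0.11 -0.07] op 0.188 gf 30.0
```

>>> apply_moves --plan '[0,0,-0.04,0,0,0,-0.04,0,-0.061,0.155,0,-0.5,-0.047,0.16,0,-0.5,0,0,0,0]'

```text
time_s: 24.68
position: [0.4922, -0.0604, 0.055]
tcp_rot: [[0.97, 0.243, 0.001], [0.243, -0.97, -0.001], [0.0, 0.001, -1.0]]
force: [0.3, -3.2, -3.0]
opening: 0.192
grasp_force: 30.0
```

```bash
python3 -c "from h import *; st()"
```

```text
t 24.68 [ 0.4922 -0.0604  0.055 ] yaw 14.09 F [ 0.3 -3.2 -3. ] M [-0.48  0.01 -0.04] op 0.192 gf 30.0
```

>>> apply_moves --plan '[-0.033,0.163,0,-0.5,0,0,0,0]'

```text
time_s: 24.92
position: [0.4906, -0.0525, 0.055]
tcp_rot: [[0.987, 0.159, 0.0], [0.159, -0.987, -0.001], [0.0, 0.001, -1.0]]
force: [0.4, -4.7, -3.2]
opening: 0.19
grasp_force: 30.0
```

```bash
python3 -c "from h import *; st()"
```

```text
t 24.93 [ 0.4906 -0.0525  0.055 ] yaw 9.14 F [ 0.4 -4.7 -3.2] M [-0.67 -0.01  0.01] op 0.19 gf 30.0
```

>>> apply_moves --plan '[-0.019,0.166,0,-0.5,0,0,0,0]'

```text
time_s: 25.18
position: [0.4895, -0.0442, 0.055]
tcp_rot: [[0.997, 0.073, 0.0], [0.073, -0.997, -0.001], [0.0, 0.001, -1.0]]
force: [1.5, -4.7, -2.6]
opening: 0.194
grasp_force: 30.0
```

```bash
python3 -c "from h import *; st()"
```

```text
t 25.18 [ 0.4895 -0.0442  0.055 ] yaw 4.16 F [ 1.5 -4.7 -2.6] M [-0.77  0.02  0.01] op 0.194 gf 30.0
```

>>> apply_moves --plan '[-0.003,0.133,0,-0.4,0,0,0,0,0,0,0,0]'

```text
time_s: 25.55
position: [0.4892, -0.0379, 0.055]
tcp_rot: [[1.0, 0.003, -0.0], [0.003, -1.0, -0.001], [-0.0, 0.001, -1.0]]
force: [0.5, -5.4, -3.1]
opening: 0.195
grasp_force: 30.0
```

```bash
python3 -c "from h import *; st()"
```

```text
t 25.55 [ 0.4892 -0.0379  0.055 ] yaw 0.17 F [ 0.5 -5.4 -3.1] M [-0.95  0.05  0.1 ] op 0.195 gf 30.0
```

>>> apply_moves --plan '[0.002,0.067,0,-0.2,0,0,0,0]'

```text
time_s: 25.8
position: [0.4893, -0.0348, 0.055]
tcp_rot: [[1.0, -0.031, -0.0], [-0.031, -1.0, -0.001], [-0.0, 0.001, -1.0]]
force: [-0.2, -6.1, -4.1]
opening: 0.194
grasp_force: 30.0
```

Run:
```python
from h import *
st(); im,d=bot.capture("wrist"); save(cv2.resize(im[40:320,220:460],(514,600)),"tight")
```

```text
t 25.8 [ 0.4893 -0.0348  0.055 ] yaw -1.8 F [-0.2 -6.1 -4.1] M [-1.12  0.1   0.17] op 0.194 gf 30.0
```

View pics/tight.png

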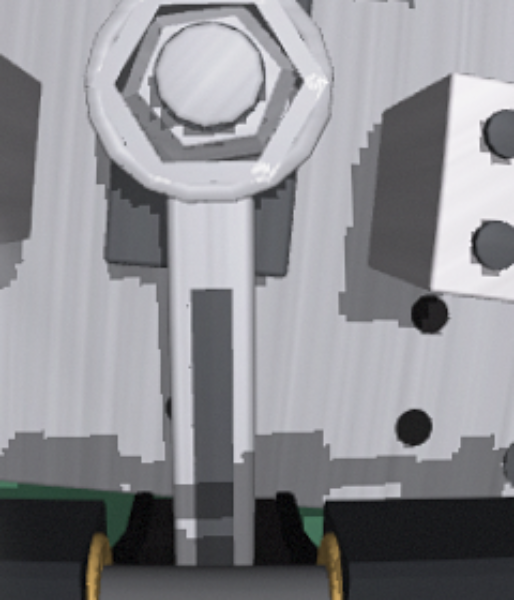

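The ring is fully down over the nut, which bears on one side of the play. The load is about 6–7 N, so it is snug. Now I'll follow the spring-back.

>>> apply_moves --plan '[-0.002,-0.133,0,0.4,0.01,-0.133,0,0.4,0,0,0,0]'

```text
time_s: 26.22
position: [0.4899, -0.048, 0.055]
tcp_rot: [[0.994, 0.106, 0.0], [0.106, -0.994, -0.001], [0.0, 0.001, -1.0]]
force: [0.9, -4.8, -3.1]
opening: 0.185
grasp_force: 30.0
```

```bash
python3 -c "from h import *; st()"
```

```text
t 26.23 [ 0.4899 -0.048   0.055 ] yaw 6.09 F [ 0.9 -4.8 -3.1] M [-0.91 -0.05  0.15] op 0.185 gf 30.0
```

>>> apply_moves --plan '[0.015,-0.1,0,0.3,0,0,0,0]'

```text
time_s: 26.48
position: [0.4905, -0.0524, 0.055]
tcp_rot: [[0.988, 0.156, 0.0], [0.156, -0.988, -0.0], [0.0, 0.0, -1.0]]
force: [0.3, -5.2, -2.6]
opening: 0.189
grasp_force: 30.0
```

```bash
python3 -c "from h import *; st()"
```

```text
t 26.48 [ 0.4905 -0.0524  0.055 ] yaw 8.98 F [ 0.3 -5.2 -2.6] M [-0.86  0.03  0.06] op 0.189 gf 30.0
```

>>> apply_moves --plan '[0.027,-0.164,0,0.5,0,0,0,0]'

```text
time_s: 26.72
position: [0.4922, -0.0606, 0.0551]
tcp_rot: [[0.971, 0.241, 0.001], [0.241, -0.971, -0.0], [0.001, 0.001, -1.0]]
force: [1.0, -3.6, -2.9]
opening: 0.189
grasp_force: 30.0
```

Run:
```python
from h import *
st(); im,d=bot.capture("wrist"); save(cv2.resize(im[40:320,220:460],(514,600)),"back"); st()
```

```text
t 26.73 [ 0.4922 -0.0606  0.0551] yaw 13.93 F [ 1.  -3.6 -2.9] M [-0.8  -0.07  0.12] op 0.189 gf 30.0
t 26.77 [ 0.4922 -0.0605  0.0551] yaw 13.92 F [ 1.5 -3.9 -2.5] M [-0.86 -0.11  0.08] op 0.193 gf 30.0
```

View pics/back.png

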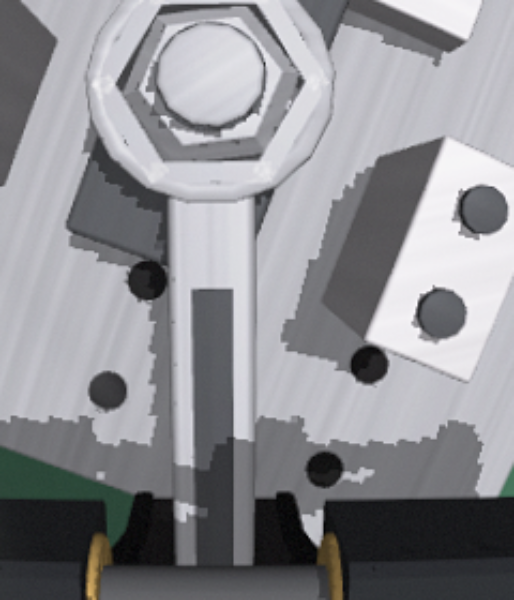

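The nut is following the wrench back, and the static readings were on the low side, so it went past 0.3 rad but under the limit. I'll keep following until the torque is gone.

>>> apply_moves --plan '[0.047,-0.16,0,0.5,0,0,0,0]'

```text
time_s: 27.02
position: [0.4945, -0.0681, 0.0551]
tcp_rot: [[0.946, 0.323, 0.001], [0.323, -0.946, 0.0], [0.001, 0.0, -1.0]]
force: [1.1, -2.9, -2.0]
opening: 0.194
grasp_force: 30.0
```

```bash
python3 -c "from h import *; st()"
```

```text
t 27.02 [ 0.4945 -0.0681  0.0551] yaw 18.84 F [ 1.1 -2.9 -2. ] M [-0.61 -0.23 -0.03] op 0.194 gf 30.0
```

>>> apply_moves --plan '[0.036,-0.093,0,0.3,0,0,0,0]'

```text
time_s: 27.28
position: [0.496, -0.0723, 0.0551]
tcp_rot: [[0.928, 0.372, 0.0], [0.372, -0.928, 0.001], [0.001, -0.0, -1.0]]
force: [2.3, -2.0, -2.0]
opening: 0.191
grasp_force: 30.0
```

```bash
python3 -c "from h import *; st()"
```

```text
t 27.27 [ 0.496  -0.0723  0.0551] yaw 21.81 F [ 2.3 -2.  -2. ] M [-0.38 -0.24 -0.15] op 0.191 gf 30.0
```

>>> apply_moves --plan '[0.036,-0.092,0,0.3,0,0,0,0]'

```text
time_s: 27.52
position: [0.4977, -0.0769, 0.0551]
tcp_rot: [[0.908, 0.42, 0.0], [0.42, -0.908, 0.001], [0.0, -0.001, -1.0]]
force: [2.5, -1.2, -1.9]
opening: 0.19
grasp_force: 30.0
```

```bash
python3 -c "from h import *; st()"
```

```text
t 27.52 [ 0.4977 -0.0769  0.0551] yaw 24.82 F [ 2.5 -1.2 -1.9] M [-0.23 -0.31 -0.16] op 0.19 gf 30.0
```

>>> apply_moves --plan '[0.053,-0.086,0,0.3,0,0,0,0]'

```text
time_s: 27.78
position: [0.4999, -0.0811, 0.055]
tcp_rot: [[0.884, 0.467, -0.001], [0.467, -0.884, 0.001], [-0.0, -0.001, -1.0]]
force: [1.7, -1.4, -1.8]
opening: 0.19
grasp_force: 30.0
```

```bash
python3 -c "from h import *; st()"
```

```text
t 27.77 [ 0.4999 -0.0811  0.055 ] yaw 27.84 F [ 1.7 -1.4 -1.8] M [-0.19 -0.21 -0.15] op 0.19 gf 30.0
```

>>> apply_moves --plan '[0.032,-0.058,0,0.2,0,0,0,0]'

```text
time_s: 28.02
position: [0.5016, -0.0841, 0.055]
tcp_rot: [[0.867, 0.498, -0.001], [0.498, -0.867, 0.001], [-0.0, -0.001, -1.0]]
force: [1.5, -1.6, -2.3]
opening: 0.191
grasp_force: 30.0
```

```bash
python3 -c "from h import *; st()"
```

```text
t 28.02 [ 0.5016 -0.0841  0.055 ] yaw 29.85 F [ 1.5 -1.6 -2.3] M [-0.13 -0.28 -0.1 ] op 0.191 gf 30.0
```

>>> apply_moves --plan '[0.012,0.003,0,0.1,0,0,0.04,0,0,0,0.04,0,0,0,0,0]'

```text
time_s: 28.52
position: [0.5023, -0.0846, 0.0592]
tcp_rot: [[0.858, 0.514, -0.0], [0.514, -0.858, -0.0], [-0.0, -0.0, -1.0]]
force: [-0.3, -4.1, -3.2]
opening: 0.192
grasp_force: 30.1
```

```bash
python3 -c "from h import *; st()"
```

```text
t 28.52 [ 0.5023 -0.0846  0.0592] yaw 30.96 F [-0.3 -4.1 -3.2] M [-0.8   0.17 -0.39] op 0.192 gf 30.1
```

>>> apply_moves --plan '[0.006,-0.028,0,0,0,0,0,0]'

```text
time_s: 28.78
position: [0.5027, -0.0855, 0.059]
tcp_rot: [[0.857, 0.515, -0.001], [0.515, -0.857, 0.001], [-0.0, -0.001, -1.0]]
force: [-0.2, -2.0, -2.6]
opening: 0.186
grasp_force: 30.0
```

```bash
python3 -c "from h import *; st()"
```

```text
t 28.77 [ 0.5027 -0.0855  0.059 ] yaw 30.99 F [-0.2 -2.  -2.6] M [-0.31  0.04 -0.18] op 0.186 gf 30.0
```

Side force is dropping. A bit more yield, then lift.

>>> apply_moves --plan '[0,-0.014,0,0,0,0,0.06,0,0,0,0.06,0,0,0,0,0]'

```text
time_s: 29.28
position: [0.5027, -0.0863, 0.0653]
tcp_rot: [[0.857, 0.515, -0.0], [0.515, -0.857, 0.0], [-0.0, -0.0, -1.0]]
force: [-0.4, 0.2, -2.3]
opening: 0.188
grasp_force: 30.0
```

```bash
python3 -c "from h import *; st()"
```

```text
t 29.27 [ 0.5027 -0.0863  0.0653] yaw 31.0 F [-0.4  0.2 -2.3] M [-0.08  0.04 -0.  ] op 0.188 gf 30.0
```

Free again. Lifting and carrying it back to where it lay.

>>> apply_moves --plan '[0,0,0.4,0,0,0,0.6,0,-0.075,-0.774,0,-0.49,-0.075,-0.774,0,-0.49,-0.075,-0.774,0,-0.49,-0.075,-0.774,0,-0.49,-0.075,-0.774,0,-0.49,-0.075,-0.774,0,-0.49,0,0,0,0,0,0,0,0]'

```text
time_s: 30.52
position: [0.4795, -0.3177, 0.1146]
tcp_rot: [[1.0, 0.028, -0.002], [0.028, -1.0, 0.002], [-0.002, -0.002, -1.0]]
force: [-0.4, 0.5, -3.0]
opening: 0.191
grasp_force: 30.0
```

>>> apply_moves --plan '[0,0,-0.6,0,0,0,-0.7,0,0,0,-0.5,0,0,0,-0.2,0,0,0,-0.08,0,0,0,0,0,0,0,0,0]'

```text
time_s: 31.4
position: [0.4809, -0.3192, 0.012]
tcp_rot: [[1.0, 0.028, 0.001], [0.028, -1.0, -0.001], [0.001, 0.001, -1.0]]
force: [0.8, -0.7, -2.6]
opening: 0.191
grasp_force: 30.0
```

```bash
python3 -c "from h import *; st()"
```

```text
t 31.4 [ 0.4809 -0.3192  0.012 ] yaw 1.59 F [ 0.8 -0.7 -2.6] M [0.02 0.07 0.02] op 0.191 gf 30.0
```

>>> apply_moves --plan '[0,0,-0.06,0,0,0,-0.04,0,0,0,-0.02,0,0,0,0,0]'

```text
time_s: 31.9
position: [0.4804, -0.3188, 0.0055]
tcp_rot: [[1.0, 0.027, 0.0], [0.027, -1.0, -0.0], [0.0, 0.0, -1.0]]
force: [-1.0, -0.5, 2.4]
opening: 0.191
grasp_force: 30.0
```

```bash
python3 -c "from h import *; st()"
```

```text
t 31.9 [ 0.4804 -0.3188  0.0055] yaw 1.57 F [-1.  -0.5  2.4] M [ 0.1   0.22 -0.01] op 0.191 gf 30.0
```

Contact with the mat is light, 2.4 N upward. Opening slowly in place, then lifting.

>>> apply_moves --plan '[0,0,0,0,0,0,0,0,0,0,0,0,0,0,0,0,0,0,0,0,0,0,0,0,0,0,0,0,0,0,0,0]' --grip -1

```text
time_s: 32.9
position: [0.4804, -0.3188, 0.0051]
tcp_rot: [[1.0, 0.028, 0.0], [0.028, -1.0, -0.0], [0.0, 0.0, -1.0]]
force: [0.4, -0.6, -0.1]
opening: 0.972
grasp_force: 0.0
```

>>> apply_moves --plan '[0,0,0.2,0,0,0,0.5,0,0,0,0.8,0,0,0,0.8,0,0,0,0.6,0,0,0,0,0,0,0,0,0]'

```text
time_s: 33.78
position: [0.4798, -0.3183, 0.1497]
tcp_rot: [[1.0, 0.028, -0.001], [0.028, -1.0, 0.001], [-0.001, -0.001, -1.0]]
force: [0.0, 1.2, -0.0]
opening: 0.998
grasp_force: 0.0
```

Run:
```python
from h import *
s=st(); im,d=bot.capture("wrist"); save(im,"final")
for t in ("wrench","wrench_end"): pp("wrist",t,.004)
pp("wrist","mat",0)
```

```text
t 33.77 [ 0.4798 -0.3183  0.1497] yaw 1.58 F [ 0.   1.2 -0. ] M [ 0.06 -0.03 -0.01] op 0.998 gf 0.0
wrist wrench_end 0.7 320.2 277.6 [ 0.4288 -0.3209  0.004 ]
wrist wrench_end 0.65 518.4 229.3 [ 0.4784 -0.5056  0.004 ]
```

View pics/final.png

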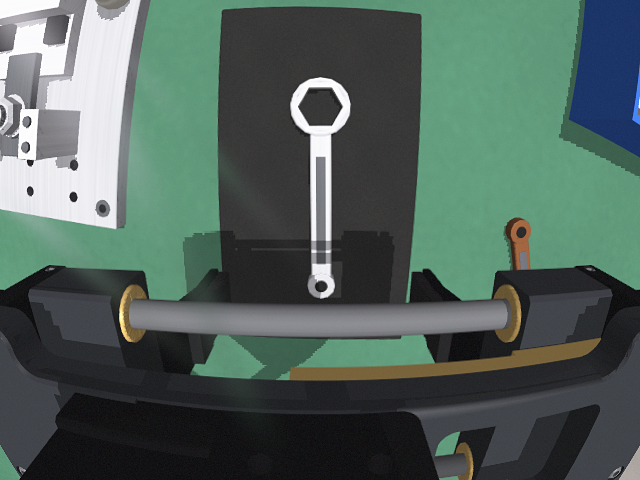

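The wrench lies flat on the mat, with the ring at (321,107) and the end at (321,287), both well inside the edges. The gripper is clear, so I'm handing in.

```bash
python3 -c "from h import *; print(bot.hand_in())"
```

```text
the job is handed in; nothing more can be done
None
```

I tightened the nut in three wrench strokes, laid the wrench flat on the mat and handed the job in at 33.8 s; the handle force read 6.1 N standing still, and from the spring-back I estimate the peak was about 1.0–1.1 N m, above the 0.7 N m asked but under the 1.45 N m limit; hand-in returned no verdict.

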